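# Cover the four prep containers with their matching lids

### The job

Close down the prep station: put each of the four steel lids, one after another, on the container whose shape and size it fits - the large round lid on the bowl, the small round one on the ramekin, the square one on the square sauce cup and the oblong one on the oblong pan. Each lid must lie flat on the rim, well centred so that no gap is left, and the square and oblong ones squarely in line with their containers; leave the containers standing where they are.

Things in the scene. Friction and masses are not known exactly. Their poses are not given: they have to be found in the camera images.
- lid_large_knob (a point): Large round lid, 128 mm across, flat steel sheet 4 mm thick, its underside flat; lies flat on the counter at the start. In its middle stands an upright black plastic knob 25 mm across and 36 mm high above the sheet. This point is on the knob's axis, 22 mm above the sheet's top and 26 mm above the lid's underside; z points up. Mass about 0.16 kg.
- lid_small_knob (a point): Small round lid, 76 mm across, flat steel sheet 4 mm thick, its underside flat; lies flat on the counter at the start. In its middle stands an upright black plastic knob 25 mm across and 36 mm high above the sheet. This point is on the knob's axis, 22 mm above the sheet's top and 26 mm above the lid's underside; z points up. Mass about 0.08 kg.
- lid_square_bar (a point): Square lid, 94 x 94 mm, sides along its x and y, flat steel sheet 4 mm thick, its underside flat; lies flat on the counter at the start. In its middle stands an upright black plastic bar grip 44 mm long (along x), 16 mm thick (along y) and 36 mm high above the sheet. This point is in the middle of the bar, 22 mm above the sheet's top and 26 mm above the lid's underside; z points up. Mass about 0.14 kg.
- lid_long_bar (a point): Oblong lid, 116 mm along x by 76 mm along y, flat steel sheet 4 mm thick, its underside flat; lies flat on the counter at the start. In its middle stands an upright black plastic bar grip 44 mm long (along x), 16 mm thick (along y) and 36 mm high above the sheet. This point is in the middle of the bar, 22 mm above the sheet's top and 26 mm above the lid's underside; z points up. Mass about 0.14 kg.
- bowl_rim (a point): Round white bowl with a patterned band, 114 mm across the rim, the mouth about 106 mm. Loose, stands upright on the counter. This point is the centre of its rim plane, 46 mm above the counter; z up.
- ramekin_mouth (a point): Small round white ceramic ramekin, 60 mm across the rim, the mouth 52 mm. Loose, stands upright on the counter. This point is the centre of its rim plane, 45 mm above the counter; z up.
- cup_rim (a point): Square white sauce cup with rounded corners, 82 x 82 mm, sides along its x and y. Loose, stands upright on the counter. This point is the centre of its rim plane, 35 mm above the counter; z up.
- pan_rim (a point): Oblong steel pan, 100 mm along x by 60 mm along y, straight walls 3 mm thick. Loose, stands upright on the counter. This point is the centre of its rim plane, 50 mm above the counter; z up.

How it is judged:
By the outcome, as a careful person would: the job done as asked, in the order asked, and still so for the second after the job is handed in, with the robot touching nothing.
It also fails if it takes over 112 s, if anything falls off the work surface, if the arm or the gripper's body presses on something with over 40 N, if the wrist force passes 120 N, or if a joint passes its speed limit or range.

### The arm

A 7-joint arm with a two-finger parallel gripper is mounted at the origin on a cart in front of the work surface, level with it; the furniture and walls round the work are solid. World frame = base frame: x ahead of the robot, y to its left, z up, the work surface at z = 0. Lengths are in m, angles in rad, forces in N, time in s.
With the tool pointing down it reaches from about 0.4 to 0.85 m from the base axis. Payload 10.4 kg.
Tool frame: the origin (TCP) lies midway between the tips of the shut fingers; the grasp point (between the pads) lies 19 mm behind it; z points along the fingers, y is the line along which they close (so a half turn about z gives the same grasp; the last joint's range is limited). The gripper opens to 85 mm and grips with 20 to 120 N. Pads are 22 mm wide; open, the fingers measure 114 mm over their backs; the gripper's body (76 mm by 85 mm) begins 54 mm behind the grasp point. The pads swing forward as they close: fully open they stand 13 mm farther back than shut.
Start: joints at [1.123, 0.332, -0.065, 1.46, 0.022, 1.35, -0.088], TCP at [0.258, -0.569, 0.231] pointing down, gripper open.
Joint ranges: [-2.6, 2.6], [-0.5, 2.12], [-1.47, 1.34], [0.16, 2.42], [-1.27, 4.41], [0.06, 2.06], [-2.6, 2.6]. Speed limits (rad/s): [2.22, 2.22, 2.79, 2.79, 3.14, 3.14, 3.14].

### API

Orientations are given as a unit quaternion [x, y, z, w].
In Python, from workcell import observe, snapshot, job_done gives the robot as it stands.
- The arm moves only by the shell command python3 -m inch 'ROWS' [FORCE]. ROWS is JSON, a list of rows, each a list of 7 numbers: the turn, a rotation vector about the tool's x, y, z in rad, then the shift along the tool's x, y, z in m, then the finger opening in m, from 0 to 0.0854. In form: [[rx, ry, rz, tx, ty, tz, grip], ...]. A call has 1 to 8 rows; each row is the pose to reach, as a shift and turn from the pose commanded when the call began, along the tool's axes at that moment; what a row does not reach only later rows make up. A row lasts 1/8 s, in which the tool goes at most 62.5 mm and 10.7 degrees, less where a joint would pass 70% of its speed; a pose out of reach is approached as far as the arm can. A call with a gripper value outside its range is refused whole. The fingers move at their own pace and stop on an object; FORCE is the grip in N (left out, the last holds). Time passes only in rows, so rows that repeat a pose let the fingers close. It gives the time, the measured TCP pose, the force, the opening and the grip force at its end, in the units of the state.
- observe(): the state, without advancing time (a new reading comes with each control period).
- snapshot(name): name is "scene" or "top" or "wrist"; returns a dict with "color" (384x512x3 uint8, red, green, blue), "z_map" (384x512 float32, m along the optical axis (not along the pixel's ray), 0 where there is no reading), "fov_y" (degrees; the focal length in pixels is half the picture's height over the tangent of half this angle, whatever the lens; pixels are square), "cx", "cy" (the principal point, pixels), "T" (4x4, takes a point from camera to world coordinates); the wrist camera has in their place "T_tool_cam" (4x4, takes a point from camera to tool coordinates, whose origin is the TCP and whose axes are the flange's). Camera axes: x right, y up, looking along -z (the intrinsics and any distortion apply to the point x, -y, -z); pixel columns grow to the right and rows downward; lengths in m; the calibration is good to about 2 mm. A picture is of the moment at which its call begins: read the wrist's pose just before it.
- job_done(): hands the job in; it is judged then, once.
The state is a dict: "time": time; "joint_positions": joint angles; "qvel": joint speeds; "joint_efforts": joint torques, N m; "tcp_pos": TCP position; "tcp_rot": TCP orientation; "wrist_force": force on the tool from outside, world axes, zero at the start; "ft_torque": the same for the moment, N m; "finger_gap": finger opening in m; "grasp_force": force on a finger pad.
Only numpy, scipy, OpenCV 4.12 (cv2) and the standard library are available. Lean on these libraries where they do the work, as an engineer would, in place of code of your own. Each camera call takes 0.05 s, during which the arm holds its last target. There are 200 camera calls.

## Working session

There is one attempt and no reset: what is moved stays moved. The work goes in short steps, Python scripts to look and compute and a shell command to move; the robot and the scene stay as the last step left them, time stands still between calls to the robot, and variables do not carry over. Pictures are saved under pics/ and viewed, at most 14 in all, crops included, and the job is handed in when it is done.

```bash
ls; mkdir -p pics; python3 - <<'E'
from workcell import observe, snapshot
import cv2,numpy as np
o=observe();print({k:np.round(v,3) for k,v in o.items()})
ims=[]
for n in ["scene","top"]:
    s=snapshot(n);cv2.imwrite(f"pics/{n}0.png",s["color"][:,:,::-1])
    print(n,s["fov_y"],s["cx"],s["cy"],np.round(s["T"],3).tolist(),[k for k in s])
    np.savez(f"{n}0.npz",**s)
E
```

```text
pics
{'time': np.float64(0.0), 'joint_positions': array([ 1.123,  0.333, -0.065,  1.461,  0.022,  1.35 , -0.088]), 'qvel': array([ 0.   ,  0.001,  0.001,  0.001, -0.   , -0.   , -0.002]), 'joint_efforts': array([-1.0000e-03, -6.2544e+01,  4.9000e-02, -3.9161e+01,  1.6000e-02,
        1.0000e-02,  0.0000e+00]), 'tcp_pos': array([ 0.257, -0.569,  0.23 ]), 'tcp_rot': array([ 0.978,  0.211, -0.   , -0.001]), 'wrist_force': array([-1.188, -0.455,  0.002]), 'ft_torque': array([-0.028,  0.011,  0.019]), 'grasp_force': np.float64(0.0), 'finger_gap': np.float64(0.086)}
scene 47.445489183226044 254.26962627908426 192.52043767811605 [[-0.534, 0.515, -0.67, -0.464], [-0.845, -0.334, 0.417, 0.621], [-0.009, 0.789, 0.614, 1.018], [0.0, 0.0, 0.0, 1.0]] ['color', 'z_map', 'fov_y', 'cx', 'cy', 'T']
top 43.43778489539694 261.7454617228448 196.78622859154285 [[0.019, 0.98, -0.199, 0.236], [-1.0, 0.019, 0.002, 0.008], [0.006, 0.199, 0.98, 1.502], [0.0, 0.0, 0.0, 1.0]] ['color', 'z_map', 'fov_y', 'cx', 'cy', 'T']
```

View pics/top0.png

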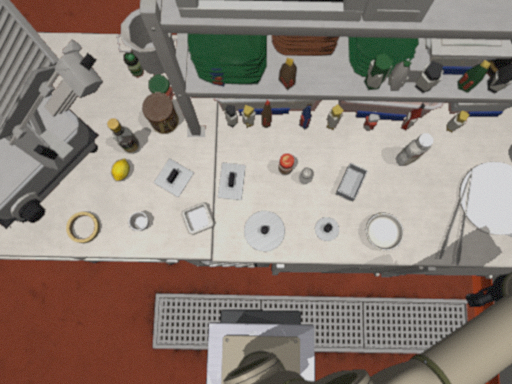

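View pics/scene0.png

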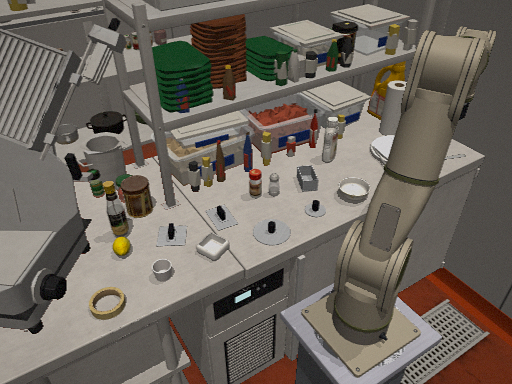

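The top view shows the large lid (264,231), small lid (327,229), bowl (383,232), pan (350,182), oblong lid (231,180), square lid (173,177), cup (199,217) and ramekin (140,221). The scene view agrees. A shelf with a post at (195,130) stands behind the work.

```bash
cat > h.py <<'E'
import numpy as np,cv2
from scipy.spatial.transform import Rotation as R
def K(s): return s["color"].shape[0]/2/np.tan(np.radians(float(s["fov_y"]))/2)
def camT(s,o=None):
    if "T" in s: return np.array(s["T"])
    T=np.eye(4);T[:3,:3]=R.from_quat(o["tcp_rot"]).as_matrix();T[:3,3]=o["tcp_pos"]
    return T@np.array(s["T_tool_cam"])
def cast(s,T,uv,z):
    uv=np.atleast_2d(uv).astype(float);f=K(s)
    d=np.c_[(uv[:,0]-s["cx"])/f,-(uv[:,1]-s["cy"])/f,-np.ones(len(uv))]@T[:3,:3].T
    return T[:3,3]+d*((z-T[2,3])/d[:,2])[:,None]
def cloud(s,T):
    h,w=s["z_map"].shape;u,v=np.meshgrid(np.arange(w),np.arange(h));z=s["z_map"];f=K(s)
    p=np.stack([(u-s["cx"])/f*z,-(v-s["cy"])/f*z,-z],-1)
    return p@T[:3,:3].T+T[:3,3]
E
python3 - <<'E'
from h import *
s=dict(np.load("top0.npz"));T=s["T"];P=cloud(s,T)
for n,uv,z in [("large",(265,230),.04),("small",(327,228),.04),("sq",(173,176),.04),("long",(231,180),.04),("bowl",(383,232),.046),("ram",(140,221),.045),("cup",(199,218),.035),("pan",(351,182),.05)]:
    p=cast(s,T,uv,z)[0];print(n,p.round(3),"reach",np.hypot(p[0],p[1]).round(3),"depth z",P[uv[1],uv[0],2].round(3))
for uv in [(270,95),(270,20),(195,130),(160,110),(175,60),(350,95),(122,170),(287,163),(306,175),(124,135)]: print(uv,P[uv[1],uv[0]].round(3))
from workcell import *
w=snapshot("wrist");print(w["fov_y"],w["cx"],w["cy"],np.round(w["T_tool_cam"],3).tolist())
E
```

```text
large [ 0.43  -0.007  0.04 ] reach 0.43 depth z 0.037
small [ 0.439 -0.196  0.04 ] reach 0.481 depth z 0.04
sq [0.593 0.283 0.04 ] reach 0.657 depth z 0.036
long [0.584 0.102 0.04 ] reach 0.593 depth z 0.037
bowl [ 0.43  -0.366  0.046] reach 0.564 depth z 0.01
ram [0.449 0.375 0.045] reach 0.585 depth z 0.005
cup [0.463 0.197 0.035] reach 0.503 depth z 0.006
pan [ 0.583 -0.27   0.05 ] reach 0.643 depth z 0.002
(270, 95) [ 0.743 -0.011  0.33 ]
(270, 20) [ 0.755 -0.003  0.659]
(195, 130) [0.741 0.219 0.052]
(160, 110) [0.779 0.319 0.12 ]
(175, 60) [0.756 0.209 0.488]
(350, 95) [ 0.745 -0.217  0.337]
(122, 170) [0.607 0.441 0.048]
(287, 163) [ 0.624 -0.069  0.107]
(306, 175) [ 0.592 -0.127  0.09 ]
(124, 135) [0.689 0.414 0.145]
61.65110312900617 253.42432175989015 193.3567933338686 [[-0.001, 0.962, 0.274, 0.07], [1.0, 0.001, -0.001, -0.001], [-0.002, 0.274, -0.962, -0.143], [0.0, 0.0, 0.0, 1.0]]
```

```bash
python3 -m inch '[[0,0,0.426,0.386,-0.263,-0.05,0.085],[0,0,0.426,0.386,-0.263,-0.05,0.085],[0,0,0.426,0.386,-0.263,-0.05,0.085],[0,0,0.426,0.386,-0.263,-0.05,0.085],[0,0,0.426,0.386,-0.263,-0.05,0.085],[0,0,0.426,0.386,-0.263,-0.05,0.085],[0,0,0.426,0.386,-0.263,-0.05,0.085],[0,0,0.426,0.386,-0.263,-0.05,0.085]]' 40
python3 - <<'E'
from h import *
from workcell import *
o=observe();s=snapshot("wrist");print(np.round(o["tcp_pos"],4),np.round(o["tcp_rot"],4),np.round(o["joint_positions"],3),o["time"])
cv2.imwrite("pics/w1.png",s["color"][:,:,::-1]);np.savez("w1.npz",o_pos=o["tcp_pos"],o_rot=o["tcp_rot"],**s)
E
```

```text
time: 1.15
tcp_pos: [0.5022, -0.1672, 0.2817]
tcp_rot: [1.0, 0.001, 0.0, -0.0]
wrist_force: [0.1, -0.5, -0.1]
finger_gap: 0.0845
grasp_force: 0.0
[ 0.5022 -0.1672  0.2817] [ 1.0e+00  1.2e-03  3.0e-04 -2.0e-04] [ 0.572  0.119 -0.366  1.619  0.043  1.411 -1.367] 1.15
```

View pics/w1.png

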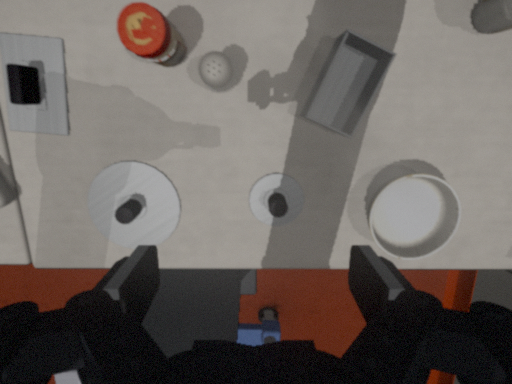

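The wrist view shows the large lid (135,204), the small lid (276,200), the bowl rim (414,216) and the pan (348,83). The oblong lid's edge is at upper left (25,85).

```bash
cat >> h.py <<'E'
def load(f):
    s=dict(np.load(f));o=dict(tcp_pos=s["o_pos"],tcp_rot=s["o_rot"]);return s,o
def grab(f):
    from workcell import observe,snapshot
    o=observe();s=snapshot("wrist");np.savez(f,o_pos=o["tcp_pos"],o_rot=o["tcp_rot"],**s)
    cv2.imwrite("pics/"+f[:-4]+".png",s["color"][:,:,::-1]);return load(f)
def top(s,o,xy,r,zt,dz=.006):
    """pixels within r of xy and height zt+-dz, cast on plane zt; blob mean, min-circle, rect"""
    T=camT(s,o);P=cloud(s,T)
    m=(np.hypot(P[...,0]-xy[0],P[...,1]-xy[1])<r)&(abs(P[...,2]-zt)<dz)&(s["z_map"]>0)
    m=cv2.morphologyEx(m.astype(np.uint8),cv2.MORPH_OPEN,np.ones((2,2)))
    v,u=np.nonzero(m);q=cast(s,T,np.c_[u,v],zt)[:,:2]
    c,rad=cv2.minEnclosingCircle((q*1000).astype(np.float32));rc=cv2.minAreaRect((q*1000).astype(np.float32))
    print(len(q),"z",np.median(P[v,u,2]).round(4),"mean",q.mean(0).round(4),"circ",np.round(np.array(c)/1000,4),"d mm",round(2*rad,1),"rect",np.round(rc[0],1),np.round(rc[1],1),"ang",round(rc[2],1))
    return q
E
python3 - <<'E'
from h import *
s,o=load("w1.npz")
for n,xy,r,z,dz in [("L",(.43,-.007),.03,.04,.006),("Ldisc",(.43,-.007),.09,.004,.0025),("S",(.439,-.196),.03,.04,.006),("bowl",(.43,-.366),.075,.046,.006),("pan",(.583,-.27),.075,.05,.006)]:
    print(n);top(s,o,xy,r,z,dz)
T=camT(s,o);P=cloud(s,T);print([P[v,u].round(4) for u,v in [(230,150),(300,160),(100,190),(150,220)]])
E
```

```text
L
299 z 0.0397 mean [ 0.4327 -0.0062] circ [ 0.4327 -0.0062] d mm 26.5 rect [432.5  -6.4] [24.  25.1] ang 84.4
Ldisc
5829 z 0.0041 mean [ 0.4349 -0.0058] circ [ 0.4315 -0.0052] d mm 128.1 rect [432.1  -5.2] [124.5 126.9] ang 2.7
S
293 z 0.04 mean [ 0.4423 -0.2003] circ [ 0.4423 -0.2002] d mm 25.3 rect [ 442.  -200.1] [23.9 24.1] ang 0.1
bowl
1325 z 0.0455 mean [ 0.4286 -0.3789] circ [ 0.4307 -0.3702] d mm 116.8 rect [ 430.7 -371.1] [114.6 113.4] ang 9.2
pan
1081 z 0.0498 mean [ 0.5921 -0.2784] circ [ 0.5876 -0.2749] d mm 115.2 rect [ 587.7 -274.9] [ 61.1 100.2] ang 65.8
[array([ 0.511 , -0.1363,  0.0015]), array([ 0.4977, -0.2291,  0.0011]), array([0.457 , 0.0402, 0.0045]), array([ 0.414 , -0.0238,  0.0049])]
```

```bash
python3 -m inch '[[0,0,0,-0.069,-0.163,0.182,0.07],[0,0,0,-0.069,-0.163,0.182,0.07],[0,0,0,-0.069,-0.163,0.182,0.07],[0,0,0,-0.069,-0.163,0.182,0.07],[0,0,0,-0.069,-0.163,0.182,0.07],[0,0,0,-0.069,-0.163,0.182,0.07],[0,0,0,-0.069,-0.163,0.182,0.07]]'
python3 - <<'E'
from h import *
s,o=grab("w2.npz");top(s,o,(.4325,-.006),.03,.04)
E
```

```text
time: 2.08
tcp_pos: [0.4333, -0.0088, 0.1004]
tcp_rot: [1.0, -0.001, 0.001, 0.0]
wrist_force: [0.4, -0.4, 0.2]
finger_gap: 0.0701
grasp_force: 0.0
1029 z 0.0401 mean [ 0.4331 -0.0039] circ [ 0.433  -0.0039] d mm 25.3 rect [433.   -3.9] [23.4 24.6] ang 89.7
```

```bash
python3 -m inch '[[0,0,0,0,-0.004,0.04,0.07],[0,0,0,0,-0.004,0.07,0.07],[0,0,0,0,-0.004,0.088,0.07],[0,0,0,0,-0.004,0.088,0.07],[0,0,0,0,-0.004,0.088,0.02],[0,0,0,0,-0.004,0.088,0.02],[0,0,0,0,-0.004,0.088,0.02],[0,0,0,0,-0.004,0.088,0.02]]' 40; python3 -m inch '[[0,0,0,0,0,0,0.02],[0,0,0,0,0,0,0.02],[0,0,0,0,0,-0.03,0.02],[0,0,0,0,0,-0.07,0.02],[0,0,0,0,0,-0.1,0.02],[0,0,0,0,0,-0.1,0.02]]'
```

```text
time: 3.12
tcp_pos: [0.4328, -0.0039, 0.0123]
tcp_rot: [1.0, -0.001, 0.001, 0.0]
wrist_force: [-1.9, -1.5, 7.4]
finger_gap: 0.0233
grasp_force: 39.0
time: 3.88
tcp_pos: [0.4336, -0.0038, 0.1135]
tcp_rot: [1.0, -0.001, 0.002, 0.001]
wrist_force: [-0.2, -0.2, -1.3]
finger_gap: 0.0237
grasp_force: 39.9
```

```bash
python3 -m inch '[[0,0,0,0,0.03,-0.04,0.02],[0,0,0,0,0.08,-0.08,0.02],[0,0,0,0,0.12,-0.12,0.02],[0,0,0,0,0.151,-0.137,0.02],[0,0,0,0,0.151,-0.137,0.02],[0,0,0,0,0.151,-0.137,0.02],[0,0,0,0,0.151,-0.137,0.02]]' 60
python3 - <<'E'
from h import *
s,o=grab("w3.npz");top(s,o,(.4307,-.3705),.07,.046);top(s,o,(.4423,-.2),.03,.04)
E
```

```text
time: 4.75
tcp_pos: [0.4317, -0.1535, 0.2473]
tcp_rot: [1.0, 0.0, -0.001, -0.0]
wrist_force: [-0.6, 0.2, -1.5]
finger_gap: 0.023
grasp_force: 60.2
1857 z 0.0455 mean [ 0.431  -0.3796] circ [ 0.4309 -0.3701] d mm 116.4 rect [ 431.  -370.6] [115.7 113. ] ang 48.9
0 z nan mean [nan nan] circ [0. 0.] d mm 0.0 rect [0. 0.] [0. 0.] ang 0.0
  return _methods._mean(a, axis=axis, dtype=dtype,
  ret = ret.dtype.type(ret / rcount)
h.py:29: RuntimeWarning: Mean of empty slice.
  print(len(q),"z",np.median(P[v,u,2]).round(4),"mean",q.mean(0).round(4),"circ",np.round(np.array(c)/1000,4),"d mm",round(2*rad,1),"rect",np.round(rc[0],1),np.round(rc[1],1),"ang",round(rc[2],1))
  ret = um.true_divide(
```

View pics/w3.png

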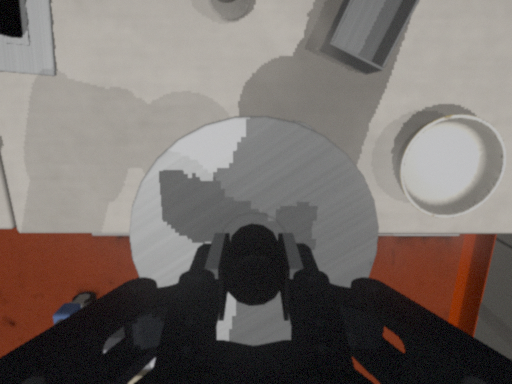

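The held lid is centred near (254,235), level, and the bowl rim is at (452,165). I'll measure the held lid's centre relative to the TCP.

```bash
python3 - <<'E'
from h import *
s,o=load("w3.npz");q=top(s,o,(.4317,-.1535),.09,.2395)
f=q[q[:,0]>.44]; A=np.c_[2*f,np.ones(len(f))]
h=cv2.convexHull((q*1000).astype(np.float32))[:,0]; h=h[h[:,0]>440]
A=np.c_[2*h,np.ones(len(h))];c=np.linalg.lstsq(A,(h**2).sum(1),rcond=None)[0];print(c[:2],2*np.sqrt(c[2]+c[0]**2+c[1]**2))
E
```

```text
31506 z 0.2392 mean [ 0.4487 -0.1536] circ [ 0.4314 -0.1537] d mm 126.8 rect [ 436.3 -153.6] [119.4 119.4] ang 44.4
[ 431.52860868 -153.57016896] 126.13746504451403
```

```bash
python3 -m inch '[[0,0,0,0,0.05,0,0.02],[0,0,0,0,0.1,0.02,0.02],[0,0,0,0,0.15,0.06,0.02],[0,0,0,0,0.19,0.10,0.02],[0,0,0,0,0.2165,0.147,0.02],[0,0,0,0,0.2165,0.147,0.02],[0,0,0,0,0.2165,0.147,0.02],[0,0,0,0,0.2165,0.147,0.02]]'
```

```text
time: 5.8
tcp_pos: [0.4331, -0.3706, 0.1032]
tcp_rot: [1.0, 0.0, 0.001, 0.001]
wrist_force: [0.0, 0.0, -1.3]
finger_gap: 0.023
grasp_force: 60.2
```

```bash
python3 -m inch '[[0,0,0,-0.002,0,0.02,0.02],[0,0,0,-0.002,0,0.035,0.02],[0,0,0,-0.002,0,0.042,0.02],[0,0,0,-0.002,0,0.044,0.02],[0,0,0,-0.002,0,0.044,0.02],[0,0,0,-0.002,0,0.044,0.02]]'
```

```text
time: 6.55
tcp_pos: [0.4301, -0.371, 0.0585]
tcp_rot: [1.0, -0.0, 0.0, 0.0]
wrist_force: [-3.5, 2.8, 5.8]
finger_gap: 0.023
grasp_force: 61.1
```

```bash
python3 -m inch '[[0,0,0,0,0,0,0.035],[0,0,0,0,0,0,0.06],[0,0,0,0,0,0,0.06],[0,0,0,0,0,0,0.06],[0,0,0,0,0,-0.03,0.07],[0,0,0,0,0,-0.08,0.07],[0,0,0,0,0,-0.14,0.07],[0,0,0,0,0,-0.14,0.07]]' 40;python3 -m inch '[[0,0,0,0,0,-0.06,0.07],[0,0,0,0.05,-0.05,-0.09,0.07],[0,0,0,0.05,-0.1,-0.09,0.07],[0,0,0,0.05,-0.1,-0.09,0.07],[0,0,0,0.05,-0.1,-0.09,0.07]]'
python3 - <<'E'
from h import *
s,o=grab("w4.npz");top(s,o,(.4307,-.3705),.04,.086);top(s,o,(.4307,-.3705),.08,.05,.0045);top(s,o,(.4423,-.2),.03,.04)
E
```

```text
time: 7.55
tcp_pos: [0.4318, -0.3727, 0.2026]
tcp_rot: [1.0, -0.001, 0.003, 0.003]
wrist_force: [-0.2, -0.6, -1.1]
finger_gap: 0.0701
grasp_force: 0.0
time: 8.18
tcp_pos: [0.4794, -0.2715, 0.2867]
tcp_rot: [1.0, -0.001, -0.0, 0.0]
wrist_force: [-0.7, -0.4, -0.8]
finger_gap: 0.07
grasp_force: 0.0
371 z 0.0864 mean [ 0.43   -0.3712] circ [ 0.4296 -0.3709] d mm 26.1 rect [ 430.  -370.9] [24.2 23.8] ang 89.8
7271 z 0.0507 mean [ 0.4327 -0.3714] circ [ 0.4287 -0.3721] d mm 128.2 rect [ 429.9 -371.8] [125.1 126.9] ang 10.7
296 z 0.0399 mean [ 0.4421 -0.2011] circ [ 0.4423 -0.201 ] d mm 24.8 rect [ 442.5 -201.2] [24.1 23.4] ang 89.8
```

View pics/w4.png

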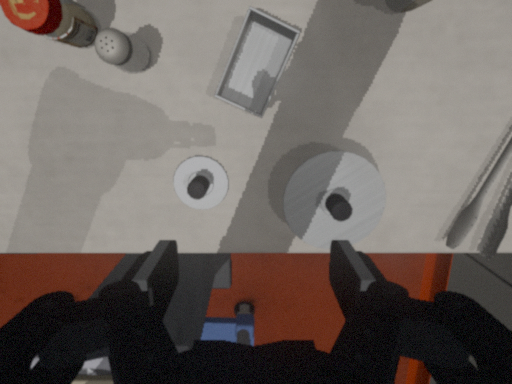

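The large lid sits flat and centred on the bowl (pixel 335,200), and the small lid is at (201,184). Next, the small lid.

```bash
python3 -m inch '[[0,0,0,-0.037,-0.071,0.05,0.07],[0,0,0,-0.037,-0.071,0.1,0.07],[0,0,0,-0.037,-0.071,0.15,0.07],[0,0,0,-0.037,-0.071,0.185,0.07],[0,0,0,-0.037,-0.071,0.185,0.07],[0,0,0,-0.037,-0.071,0.185,0.07]]'
```

```text
time: 8.98
tcp_pos: [0.4435, -0.2012, 0.1036]
tcp_rot: [1.0, -0.001, 0.001, 0.0]
wrist_force: [0.9, -0.9, -0.0]
finger_gap: 0.0699
grasp_force: 0.0
```

```bash
python3 -m inch '[[0,0,0,-0.001,0,0.04,0.07],[0,0,0,-0.001,0,0.07,0.07],[0,0,0,-0.001,0,0.0915,0.07],[0,0,0,-0.001,0,0.0915,0.07],[0,0,0,-0.001,0,0.0915,0.02],[0,0,0,-0.001,0,0.0915,0.02],[0,0,0,-0.001,0,0.0915,0.02],[0,0,0,-0.001,0,0.0915,0.02]]' 40; python3 -m inch '[[0,0,0,0,0,0,0.02],[0,0,0,0,0,0,0.02],[0,0,0,0,0,-0.03,0.02],[0,0,0,0,0,-0.07,0.02],[0,0,0,0,0,-0.12,0.02],[0,0,0,0,-0.02,-0.18,0.02],[0,0,0,0,-0.05,-0.23,0.02],[0,0,0,0,-0.05,-0.23,0.02]]' 60
```

```text
time: 9.98
tcp_pos: [0.4426, -0.2006, 0.0121]
tcp_rot: [1.0, -0.001, 0.001, 0.0]
wrist_force: [-2.8, 1.4, 8.9]
finger_gap: 0.0238
grasp_force: 38.9
time: 10.98
tcp_pos: [0.4441, -0.1485, 0.2454]
tcp_rot: [1.0, 0.001, 0.004, 0.001]
wrist_force: [0.2, 0.2, -1.4]
finger_gap: 0.0231
grasp_force: 59.2
```

```bash
python3 -m inch '[[0,0,0,0.01,-0.05,0,0.02],[0,0,0,0.02,-0.1,0,0.02],[0,0,0,0.03,-0.15,0,0.02],[0,0,0,0.04,-0.2,0,0.02],[0,0,0,0.05,-0.25,0,0.02],[0,0,0,0.055,-0.3,0,0.02],[0,0,0,0.055,-0.35,0,0.02],[0,0,0,0.055,-0.35,0,0.02]]';python3 -m inch '[[0,0,0,0,0,0,0.02],[0,0,0,0,0,0,0.02]]'
python3 - <<'E'
from h import *
from workcell import observe
print(np.round(observe()["joint_positions"],2))
s,o=grab("w5.npz")
for a in [((.449,.375),.04,.045),((.593,.283),.04,.04),((.584,.102),.04,.04),((.463,.197),.075,.035)]: top(s,o,*a)
q=top(s,o,o["tcp_pos"][:2],.05,o["tcp_pos"][2]-.008)
E
```

```text
time: 11.98
tcp_pos: [0.496, 0.2037, 0.2398]
tcp_rot: [1.0, 0.003, -0.001, -0.001]
wrist_force: [0.7, -0.9, -1.9]
finger_gap: 0.0231
grasp_force: 59.3
time: 12.22
tcp_pos: [0.4977, 0.1981, 0.2404]
tcp_rot: [1.0, -0.002, -0.0, 0.0]
wrist_force: [0.1, 0.1, -1.0]
finger_gap: 0.0232
grasp_force: 59.3
[ 0.15  0.19 -0.69  1.65  0.13  1.34 -2.13]
774 z 0.0439 mean [0.4487 0.3829] circ [0.4496 0.3812] d mm 61.4 rect [449.7 380.9] [60.2 58.7] ang 89.7
757 z 0.0398 mean [0.597  0.2875] circ [0.5969 0.2881] d mm 44.4 rect [596.6 287.6] [17.  43.6] ang 59.9
750 z 0.0402 mean [0.5893 0.104 ] circ [0.5887 0.1039] d mm 44.5 rect [588.9 104. ] [16.8 43.6] ang 85.2
597 z 0.0335 mean [0.4974 0.2093] circ [0.4853 0.211 ] d mm 79.8 rect [495.8 212.8] [25.3 79.7] ang 10.0
8296 z 0.2325 mean [0.5124 0.1979] circ [0.4972 0.198 ] d mm 75.7 rect [499.2 198. ] [72.3 71.8] ang 44.9
```

View pics/w5.png

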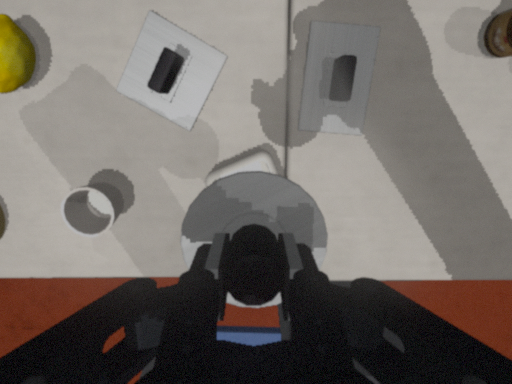

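The ramekin is at (88,210), the square lid at (172,70), the oblong lid at (340,77), and the cup is under the held lid.

```bash
python3 -m inch '[[0,0,-0.15,-0.012,-0.045,0.02,0.02],[0,0,-0.3,-0.024,-0.09,0.03,0.02],[0,0,-0.45,-0.036,-0.135,0.05,0.02],[0,0,-0.5,-0.048,-0.183,0.06,0.02],[0,0,-0.5,-0.048,-0.183,0.1,0.02],[0,0,-0.5,-0.048,-0.183,0.14,0.02],[0,0,-0.5,-0.048,-0.183,0.14,0.02],[0,0,-0.5,-0.048,-0.183,0.14,0.02]]';python3 -m inch '[[0,0,0,0,0,0,0.02],[0,0,0,0,0,0,0.02]]'
```

```text
time: 13.28
tcp_pos: [0.4505, 0.3829, 0.1024]
tcp_rot: [0.969, 0.246, 0.001, -0.0]
wrist_force: [1.0, 0.2, 0.8]
finger_gap: 0.0228
grasp_force: 59.3
time: 13.52
tcp_pos: [0.4502, 0.3831, 0.102]
tcp_rot: [0.969, 0.247, 0.001, -0.0]
wrist_force: [-0.0, 0.4, -1.1]
finger_gap: 0.0234
grasp_force: 59.3
```

```bash
python3 -m inch '[[0,0,0,-0.0015,0.0015,0.02,0.02],[0,0,0,-0.0015,0.0015,0.035,0.02],[0,0,0,-0.0015,0.0015,0.043,0.02],[0,0,0,-0.0015,0.0015,0.045,0.02],[0,0,0,-0.0015,0.0015,0.045,0.02],[0,0,0,-0.0015,0.0015,0.045,0.02]]'
```

```text
time: 14.28
tcp_pos: [0.449, 0.3806, 0.0578]
tcp_rot: [0.969, 0.247, 0.0, 0.001]
wrist_force: [-8.8, -10.7, 28.3]
finger_gap: 0.0232
grasp_force: 62.6
```

```bash
python3 -m inch '[[0,0,0,0,0,-0.001,0.02],[0,0,0,0,0,-0.001,0.02]]'; python3 -m inch '[[0,0,0,0,0,0,0.035],[0,0,0,0,0,0,0.06],[0,0,0,0,0,0,0.06],[0,0,0,0,0,0,0.06],[0,0,0,0,0,-0.03,0.07],[0,0,0,0,0,-0.08,0.07],[0,0,0,0,0,-0.14,0.07],[0,0,0,0,0,-0.14,0.07]]' 40
python3 -m inch '[[0,0,0.15,-0.02,0.06,-0.04,0.07],[0,0,0.25,-0.04,0.12,-0.08,0.07],[0,0,0.25,-0.04,0.15,-0.08,0.07],[0,0,0.25,-0.04,0.15,-0.08,0.07],[0,0,0.25,-0.04,0.15,-0.08,0.07]]'
python3 - <<'E'
from h import *
from workcell import observe
print(np.round(observe()["joint_positions"],2))
s,o=grab("w6.npz")
for a in [((.449,.381),.04,.085),((.449,.381),.05,.049,.005),((.597,.288),.04,.04),((.463,.197),.075,.035)]: top(s,o,*a)
E
```

```text
time: 14.52
tcp_pos: [0.4489, 0.3804, 0.0578]
tcp_rot: [0.969, 0.247, -0.0, 0.001]
wrist_force: [-6.1, -7.7, 18.7]
finger_gap: 0.0228
grasp_force: 61.4
time: 15.52
tcp_pos: [0.4503, 0.3828, 0.2017]
tcp_rot: [0.969, 0.247, 0.004, -0.002]
wrist_force: [-0.0, -0.1, -0.6]
finger_gap: 0.0701
grasp_force: 0.0
time: 16.15
tcp_pos: [0.4852, 0.2302, 0.2761]
tcp_rot: [0.992, 0.124, -0.0, -0.0]
wrist_force: [-1.0, 0.3, 0.3]
finger_gap: 0.0698
grasp_force: 0.0
[ 0.14  0.19 -0.76  1.59  0.13  1.41 -1.95]
447 z 0.0852 mean [0.449  0.3776] circ [0.4486 0.3774] d mm 26.8 rect [449.  377.6] [23.6 25.7] ang 14.2
2610 z 0.0496 mean [0.4507 0.3765] circ [0.4481 0.3786] d mm 76.0 rect [448.1 378.7] [75.1 74.4] ang 9.4
635 z 0.04 mean [0.597  0.2878] circ [0.5971 0.2884] d mm 44.2 rect [596.9 287.7] [16.3 42.6] ang 60.5
1254 z 0.0333 mean [0.4675 0.2032] circ [0.4652 0.2033] d mm 102.2 rect [465.1 202.8] [79.1 79.1] ang 23.0
```

View pics/w6.png

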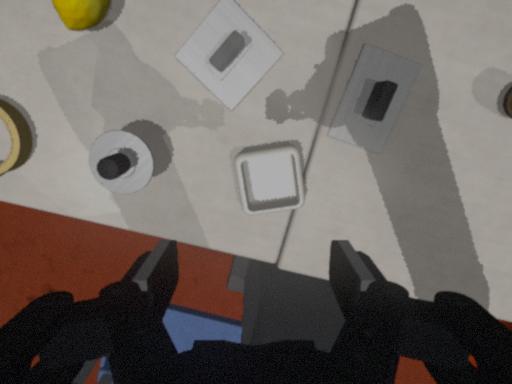

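Small lid is on the ramekin (122,162), cup at (269,178) with a rounded square rim, square lid at (229,53), oblong lid at (376,98). Next I turn the tool to line up with the square lid's bar.

```bash
python3 -m inch '[[0,0,-0.18,0.02,-0.005,0,0.07],[0,0,-0.36,0.04,-0.01,0,0.07],[0,0,-0.54,0.06,-0.014,0,0.07],[0,0,-0.72,0.06,-0.014,0,0.07],[0,0,-0.9,0.06,-0.014,0,0.07],[0,0,-1.08,0.06,-0.014,0,0.07],[0,0,-1.2,0.06,-0.014,0,0.07],[0,0,-1.2,0.06,-0.014,0,0.07]]';python3 -m inch '[[0,0,-0.18,0,0.01,0,0.07],[0,0,-0.36,0,0.02,0,0.07],[0,0,-0.54,0,0.03,0,0.07],[0,0,-0.72,0,0.04,0,0.07],[0,0,-0.9,0,0.05,0,0.07],[0,0,-1.08,0,0.05,0,0.07],[0,0,-1.175,0,0.05,0,0.07],[0,0,-1.175,0,0.05,0,0.07]]';
python3 - <<'E'
from h import *
from workcell import observe
o=observe();print(np.round(o["joint_positions"],2),o["tcp_pos"],2*np.degrees(np.arctan2(o["tcp_rot"][1],o["tcp_rot"][0])))
s,o=grab("w7.npz")
for a in [((.597,.288),.04,.04),((.597,.288),.08,.004,.0022),((.463,.197),.075,.035)]: top(s,o,*a)
E
```

```text
time: 17.2
tcp_pos: [0.5395, 0.2596, 0.2762]
tcp_rot: [0.748, 0.663, -0.0, -0.001]
wrist_force: [0.5, 0.8, 0.8]
finger_gap: 0.0699
grasp_force: 0.0
time: 18.2
tcp_pos: [0.5896, 0.253, 0.2764]
tcp_rot: [0.257, 0.966, 0.0, -0.0]
wrist_force: [0.3, -0.6, -0.1]
finger_gap: 0.0699
grasp_force: 0.0
[ 0.24  0.56 -1.09  1.3   0.49  1.56  0.27] [0.58957356 0.25295313 0.27636139] 150.2195904127578
498 z 0.0401 mean [0.5996 0.2899] circ [0.5994 0.2898] d mm 44.8 rect [599.6 289.8] [15.6 43.1] ang 61.4
4516 z 0.0045 mean [0.598 0.291] circ [0.6  0.29] d mm 130.9 rect [600.1 290.1] [94.1 93.1] ang 60.2
1594 z 0.0333 mean [0.4664 0.2067] circ [0.4674 0.2049] d mm 102.2 rect [467.4 205.5] [79.3 79.1] ang 23.2
```

View pics/w7.png

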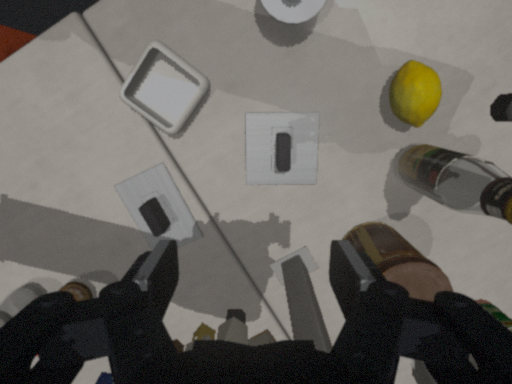

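The square lid at (282,148) appears aligned with the tool. The cup is at (165,90), and the post at (305,290) is well clear of the grasp.

```bash
python3 -m inch '[[0,0,0,0.01,0.0365,0.04,0.07],[0,0,0,0.01,0.0365,0.08,0.07],[0,0,0,0.01,0.0365,0.12,0.07],[0,0,0,0.01,0.0365,0.16,0.07],[0,0,0,0.01,0.0365,0.176,0.07],[0,0,0,0.01,0.0365,0.176,0.07],[0,0,0,0.01,0.0365,0.176,0.07]]'
python3 - <<'E'
from workcell import observe
import numpy as np
o=observe();print(np.round(o["joint_positions"],2),o["tcp_pos"])
E
```

```text
time: 19.12
tcp_pos: [0.6, 0.2895, 0.1027]
tcp_rot: [0.256, 0.967, 0.001, 0.001]
wrist_force: [0.6, 0.4, 0.1]
finger_gap: 0.0699
grasp_force: 0.0
[ 0.15  0.73 -1.    1.45  0.62  1.29  0.15] [0.59999271 0.28953972 0.10267763]
```

Descend, grip, lift.

```bash
python3 -m inch '[[0,0,0,0.001,0,0.04,0.07],[0,0,0,0.001,0,0.07,0.07],[0,0,0,0.001,0,0.0905,0.07],[0,0,0,0.001,0,0.0905,0.07],[0,0,0,0.001,0,0.0905,0.01],[0,0,0,0.001,0,0.0905,0.01],[0,0,0,0.001,0,0.0905,0.01],[0,0,0,0.001,0,0.0905,0.01]]' 40; python3 -m inch '[[0,0,0,0,0,0,0.01],[0,0,0,0,0,0,0.01],[0,0,0,0,0,-0.03,0.01],[0,0,0,0,0,-0.07,0.01],[0,0,0,0,0,-0.12,0.01],[0,0,0,0,0,-0.16,0.01],[0,0,0,0,0,-0.16,0.01],[0,0,0,0,0,-0.16,0.01]]' 60
python3 - <<'E'
from h import *
from workcell import observe
o=observe();print(np.round(o["joint_positions"],2))
s,o=grab("w8.npz");print(o["tcp_pos"])
q=top(s,o,o["tcp_pos"][:2],.08,o["tcp_pos"][2]-.008);top(s,o,(.463,.197),.075,.035)
T=camT(s,o);m=cv2.convexHull((q*1000).astype(np.float32))[:,0]
print(m.round(1).tolist() if len(m)<40 else len(m))
E
```

```text
time: 20.12
tcp_pos: [0.5989, 0.2896, 0.0112]
tcp_rot: [0.256, 0.967, 0.0, 0.001]
wrist_force: [-0.0, -0.1, 6.0]
finger_gap: 0.0156
grasp_force: 41.0
time: 21.12
tcp_pos: [0.5981, 0.2889, 0.1693]
tcp_rot: [0.256, 0.967, -0.001, -0.0]
wrist_force: [0.6, -0.3, -2.2]
finger_gap: 0.0152
grasp_force: 58.9
[ 0.16  0.67 -1.03  1.38  0.57  1.4   0.18]
[0.59814223 0.28889062 0.16927726]
19065 z 0.1625 mean [0.5807 0.2996] circ [0.589  0.2949] d mm 117.0 rect [598.1 289.7] [93.7 94.1] ang 60.5
3182 z 0.0333 mean [0.4663 0.2091] circ [0.4677 0.2063] d mm 102.0 rect [467.4 206.9] [79.1 78.9] ang 23.1
[[644.2999877929688, 275.8999938964844], [642.5, 315.70001220703125], [639.5, 320.0], [633.9000244140625, 323.29998779296875], [610.7000122070312, 336.3999938964844], [583.9000244140625, 351.6000061035156], [581.2999877929688, 352.79998779296875], [580.2000122070312, 352.79998779296875], [579.0999755859375, 351.70001220703125], [578.7999877929688, 351.29998779296875], [535.0, 273.5], [534.9000244140625, 272.3999938964844], [535.5, 271.5], [536.2999877929688, 270.8999938964844], [566.5999755859375, 253.6999969482422], [583.0, 244.39999389648438], [588.5999755859375, 241.3000030517578], [593.2999877929688, 238.8000030517578], [598.5999755859375, 238.39999389648438], [633.7000122070312, 257.20001220703125], [634.0, 257.70001220703125], [644.0, 275.3999938964844]]
```

View pics/w8.png

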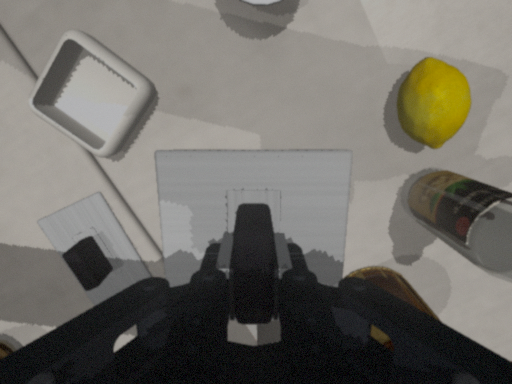

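The square lid is held level and square to the tool (254,200), and the cup is at (93,93). Carry over the cup.

```bash
python3 -m inch '[[0,0,0.15,0.0181,-0.0346,0,0.01],[0,0,0.3,0.0362,-0.0691,0,0.01],[0,0,0.45,0.0543,-0.1037,0,0.01],[0,0,0.6,0.0724,-0.1383,0,0.01],[0,0,0.65,0.0724,-0.1383,0.03,0.01],[0,0,0.65,0.0724,-0.1383,0.069,0.01],[0,0,0.65,0.0724,-0.1383,0.069,0.01],[0,0,0.65,0.0724,-0.1383,0.069,0.01]]'; python3 -m inch '[[0,0,0,0,0,0,0.01],[0,0,0,0,0,0,0.01]]'
python3 - <<'E'
from h import *
from workcell import observe
o=observe();print(np.round(o["joint_positions"],2),2*np.degrees(np.arctan2(o["tcp_rot"][1],o["tcp_rot"][0])))
E
```

```text
time: 22.18
tcp_pos: [0.4672, 0.2055, 0.102]
tcp_rot: [0.551, 0.834, 0.0, -0.0]
wrist_force: [0.6, 0.7, -0.0]
finger_gap: 0.0155
grasp_force: 59.2
time: 22.42
tcp_pos: [0.4676, 0.2052, 0.1021]
tcp_rot: [0.551, 0.834, 0.0, 0.0]
wrist_force: [0.2, -0.9, -0.4]
finger_gap: 0.0146
grasp_force: 59.2
[ 0.4   0.38 -1.04  1.87  0.37  1.1  -0.38] 113.09183523860516
```

```bash
python3 -m inch '[[0,0,0,0,-0.001,0.025,0.01],[0,0,0,0,-0.001,0.045,0.01],[0,0,0,0,-0.001,0.053,0.01],[0,0,0,0,-0.001,0.0555,0.01],[0,0,0,0,-0.001,0.0555,0.01],[0,0,0,0,-0.001,0.0555,0.01]]'
```

```text
time: 23.18
tcp_pos: [0.4662, 0.2048, 0.0466]
tcp_rot: [0.551, 0.834, -0.0, 0.0]
wrist_force: [-4.3, -2.0, 7.3]
finger_gap: 0.0152
grasp_force: 60.7
```

```bash
python3 -m inch '[[0,0,0,0,0,0,0.03],[0,0,0,0,0,0,0.06],[0,0,0,0,0,0,0.06],[0,0,0,0,0,0,0.06],[0,0,0,0,0,-0.03,0.07],[0,0,0,0,0,-0.08,0.07],[0,0,0,0,0,-0.14,0.07],[0,0,0,0,0,-0.14,0.07]]' 40
python3 -m inch '[[0,0,-0.18,-0.022,0.011,-0.04,0.07],[0,0,-0.36,-0.044,0.022,-0.08,0.07],[0,0,-0.54,-0.066,0.033,-0.08,0.07],[0,0,-0.72,-0.089,0.043,-0.08,0.07],[0,0,-0.9,-0.089,0.043,-0.08,0.07],[0,0,-1.084,-0.089,0.043,-0.08,0.07],[0,0,-1.084,-0.089,0.043,-0.08,0.07],[0,0,-1.084,-0.089,0.043,-0.08,0.07]]'
python3 - <<'E'
from h import *
from workcell import observe
o=observe();print(np.round(o["joint_positions"],2),2*np.degrees(np.arctan2(o["tcp_rot"][1],o["tcp_rot"][0])))
s,o=grab("w9.npz");print(o["tcp_pos"])
for a in [((.4665,.205),.04,.075),((.4665,.205),.08,.039,.004),((.589,.104),.04,.04),((.589,.104),.08,.004,.0022)]: top(s,o,*a)
E
```

```text
time: 24.18
tcp_pos: [0.4681, 0.2059, 0.1899]
tcp_rot: [0.551, 0.834, 0.002, 0.002]
wrist_force: [1.2, 0.5, -1.0]
finger_gap: 0.0702
grasp_force: 0.0
time: 25.18
tcp_pos: [0.5405, 0.1396, 0.2654]
tcp_rot: [0.044, 0.999, -0.0, -0.0]
wrist_force: [0.1, 0.6, -0.6]
finger_gap: 0.0699
grasp_force: 0.0
[ 0.65  0.42 -1.26  1.54  0.4   1.47  0.86] 174.97016279935647
[0.5404754  0.13958818 0.26540962]
748 z 0.0754 mean [0.4671 0.2061] circ [0.4671 0.2059] d mm 44.9 rect [467.2 206. ] [16. 44.] ang 23.3
6857 z 0.0397 mean [0.4655 0.206 ] circ [0.4669 0.2063] d mm 129.8 rect [467.3 206.4] [93.9 93.7] ang 23.3
457 z 0.0402 mean [0.5902 0.1055] circ [0.5902 0.105 ] d mm 45.4 rect [590.  105.6] [15.9 44.4] ang 85.4
4061 z 0.0045 mean [0.5883 0.1054] circ [0.5914 0.1052] d mm 135.8 rect [591.9 105.1] [ 76.6 115.3] ang 84.9
```

View pics/w9.png

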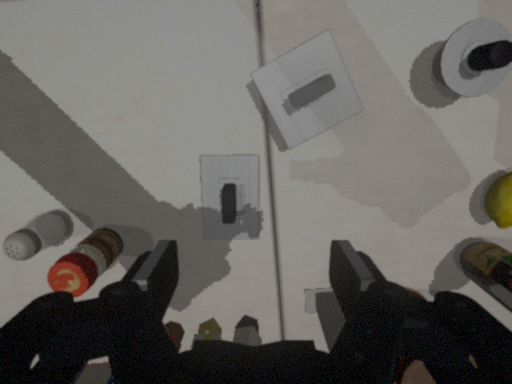

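Square lid sits on the cup (307,88), small lid at (478,57) is flat, and the oblong lid at (230,197) is lined up with the tool.

```bash
python3 -m inch '[[0,0,0,-0.0525,-0.0305,0.04,0.07],[0,0,0,-0.0525,-0.0305,0.08,0.07],[0,0,0,-0.0525,-0.0305,0.12,0.07],[0,0,0,-0.0525,-0.0305,0.165,0.07],[0,0,0,-0.0525,-0.0305,0.165,0.07],[0,0,0,-0.0525,-0.0305,0.165,0.07],[0,0,0,-0.0525,-0.0305,0.165,0.07]]'
python3 - <<'E'
from workcell import observe
import numpy as np
o=observe();print(np.round(o["joint_positions"],2),o["tcp_pos"])
E
```

```text
time: 26.1
tcp_pos: [0.5914, 0.1052, 0.1029]
tcp_rot: [0.042, 0.999, 0.0, 0.001]
wrist_force: [0.4, -0.3, 0.1]
finger_gap: 0.0702
grasp_force: 0.0
[ 0.56  0.64 -1.1   1.64  0.6   1.24  0.83] [0.59144814 0.1052085  0.10294971]
```

```bash
python3 -m inch '[[0,0,0,0.001,0,0.04,0.07],[0,0,0,0.001,0,0.07,0.07],[0,0,0,0.001,0,0.0908,0.07],[0,0,0,0.001,0,0.0908,0.07],[0,0,0,0.001,0,0.0908,0.01],[0,0,0,0.001,0,0.0908,0.01],[0,0,0,0.001,0,0.0908,0.01],[0,0,0,0.001,0,0.0908,0.01]]' 40; python3 -m inch '[[0,0,0,0,0,0,0.01],[0,0,0,0,0,0,0.01],[0,0,0,0,0,-0.03,0.01],[0,0,0,0,0,-0.07,0.01],[0,0,0,0,0,-0.12,0.01],[0,0,0,0.02,0,-0.17,0.01],[0,0,0,0.03,0,-0.23,0.01],[0,0,0,0.03,0,-0.23,0.01]]' 60
python3 -m inch '[[0,0,0,0.01,-0.04,0,0.01],[0,0,0,0.02,-0.08,0,0.01],[0,0,0,0.03,-0.12,0,0.01],[0,0,0,0.03,-0.16,0,0.01],[0,0,0,0.03,-0.2,0,0.01],[0,0,0,0.03,-0.2,0,0.01],[0,0,0,0.03,-0.2,0,0.01],[0,0,0,0.03,-0.2,0,0.01]]'
python3 - <<'E'
from h import *
from workcell import observe
o=observe();print(np.round(o["joint_positions"],2),2*np.degrees(np.arctan2(o["tcp_rot"][1],o["tcp_rot"][0])))
s,o=grab("w10.npz");print(o["tcp_pos"])
top(s,o,(.588,-.275),.08,.05)
q=top(s,o,o["tcp_pos"][:2],.08,o["tcp_pos"][2]-.008)
E
```

```text
time: 27.1
tcp_pos: [0.5899, 0.1049, 0.0108]
tcp_rot: [0.042, 0.999, -0.0, 0.001]
wrist_force: [-1.3, -0.8, 6.6]
finger_gap: 0.0153
grasp_force: 40.8
time: 28.1
tcp_pos: [0.5604, 0.1088, 0.2444]
tcp_rot: [0.041, 0.999, 0.0, 0.003]
wrist_force: [-0.3, 0.3, -3.0]
finger_gap: 0.0149
grasp_force: 58.9
time: 29.1
tcp_pos: [0.5128, -0.088, 0.2398]
tcp_rot: [0.041, 0.999, 0.0, -0.0]
wrist_force: [0.0, 0.9, -1.3]
finger_gap: 0.0154
grasp_force: 59.0
[ 1.19  0.35 -1.32  1.68  0.34  1.39  1.31] 175.31718253894235
[ 0.51281977 -0.08804172  0.23983009]
1194 z 0.0488 mean [ 0.5882 -0.2736] circ [ 0.5895 -0.2716] d mm 118.0 rect [ 589.1 -271.9] [ 61.7 103.5] ang 65.9
18549 z 0.2334 mean [ 0.4881 -0.0852] circ [ 0.509 -0.087] d mm 129.3 rect [514.  -87.3] [ 75.9 116. ] ang 85.3
```

View pics/w10.png

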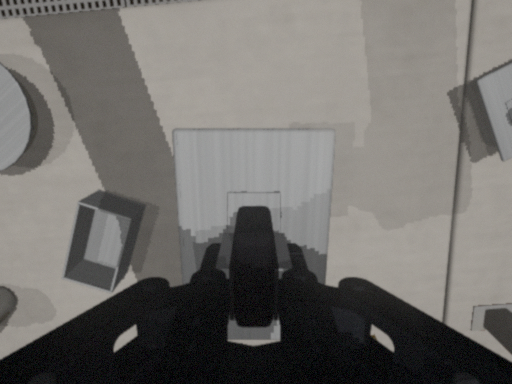

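The oblong lid is held square and level (254,210), and the pan is at (104,240) at the left.

```bash
python3 -m inch '[[0,0,0.06,-0.015,-0.03,0,0.01],[0,0,0.12,-0.03,-0.06,0,0.01],[0,0,0.18,-0.045,-0.09,0,0.01],[0,0,0.24,-0.06,-0.12,0,0.01],[0,0,0.3,-0.075,-0.15,0,0.01],[0,0,0.34,-0.0905,-0.1785,0,0.01],[0,0,0.34,-0.0905,-0.1785,0,0.01],[0,0,0.34,-0.0905,-0.1785,0,0.01]]'
python3 - <<'E'
from h import *
from workcell import observe
o=observe();print(np.round(o["joint_positions"],3),2*np.degrees(np.arctan2(o["tcp_rot"][1],o["tcp_rot"][0])),o["tcp_pos"])
E
```

```text
time: 30.15
tcp_pos: [0.5884, -0.2733, 0.2399]
tcp_rot: [0.209, 0.978, 0.0, -0.0]
wrist_force: [0.7, 0.4, -2.3]
finger_gap: 0.0153
grasp_force: 59.0
[ 1.065  0.591 -1.058  1.337  0.508  1.497  1.197] 155.83852542034197 [ 0.5883853  -0.27332816  0.23988841]
```

```bash
python3 -m inch '[[0,0,0,0,0,0.04,0.01],[0,0,0,0,0,0.08,0.01],[0,0,0,0,0,0.12,0.01],[0,0,0,0,0,0.15,0.01],[0,0,0,0,0,0.15,0.01],[0,0,0,0,0,0.15,0.01],[0,0,0,0,0,0.15,0.01]]'
```

```text
time: 31.02
tcp_pos: [0.589, -0.2748, 0.0919]
tcp_rot: [0.21, 0.978, -0.0, 0.001]
wrist_force: [-0.3, 0.7, -2.4]
finger_gap: 0.0152
grasp_force: 59.0
```

```bash
python3 -m inch '[[0,0,0,0.001,0.001,0.015,0.01],[0,0,0,0.001,0.001,0.025,0.01],[0,0,0,0.001,0.001,0.03,0.01],[0,0,0,0.001,0.001,0.031,0.01],[0,0,0,0.001,0.001,0.031,0.01],[0,0,0,0.001,0.001,0.031,0.01]]'
```

```text
time: 31.78
tcp_pos: [0.5869, -0.2733, 0.0609]
tcp_rot: [0.21, 0.978, -0.001, -0.001]
wrist_force: [-14.2, 2.5, 21.9]
finger_gap: 0.0149
grasp_force: 62.7
```

```bash
python3 -m inch '[[0,0,0,0,0,-0.001,0.01],[0,0,0,0,0,-0.001,0.01],[0,0,0,0,0,-0.001,0.03],[0,0,0,0,0,-0.001,0.06],[0,0,0,0,0,-0.001,0.06],[0,0,0,0,0,-0.001,0.06],[0,0,0,0,0,-0.04,0.07],[0,0,0,0,0,-0.09,0.07]]' 40
python3 -m inch '[[0,0,0,0.02,0.02,-0.05,0.07],[0,0,0,0.05,0.05,-0.1,0.07],[0,0,0,0.06,0.07,-0.12,0.07],[0,0,0,0.06,0.07,-0.12,0.07],[0,0,0,0.06,0.07,-0.12,0.07]]'
python3 - <<'E'
from h import *
from workcell import observe,snapshot
o=observe();print(np.round(o["joint_positions"],2))
s,o=grab("w11.npz");print(o["tcp_pos"])
for a in [((.588,-.275),.04,.09),((.588,-.275),.09,.054,.004)]: top(s,o,*a)
for n in ("scene","top"): cv2.imwrite(f"pics/{n}1.png",cv2.resize(snapshot(n)["color"][110:290,80:440,::-1],None,fx=2.2,fy=2.2))
E
```

```text
time: 32.78
tcp_pos: [0.5869, -0.2734, 0.1491]
tcp_rot: [0.21, 0.978, 0.0, -0.001]
wrist_force: [0.8, -0.2, 0.5]
finger_gap: 0.0701
grasp_force: 0.0
time: 33.4
tcp_pos: [0.5613, -0.1865, 0.2674]
tcp_rot: [0.211, 0.977, -0.0, -0.001]
wrist_force: [0.2, -0.9, -0.3]
finger_gap: 0.0701
grasp_force: 0.0
[ 1.09  0.46 -1.14  1.45  0.42  1.49  1.1 ]
[ 0.56130837 -0.18653022  0.2673804 ]
598 z 0.0903 mean [ 0.588  -0.2717] circ [ 0.5883 -0.2722] d mm 46.0 rect [ 588.4 -271.8] [16.4 44.7] ang 65.8
4900 z 0.0547 mean [ 0.5839 -0.2679] circ [ 0.589  -0.2723] d mm 136.0 rect [ 588.9 -272.6] [ 75.8 114.8] ang 65.7
```

View pics/w11.png

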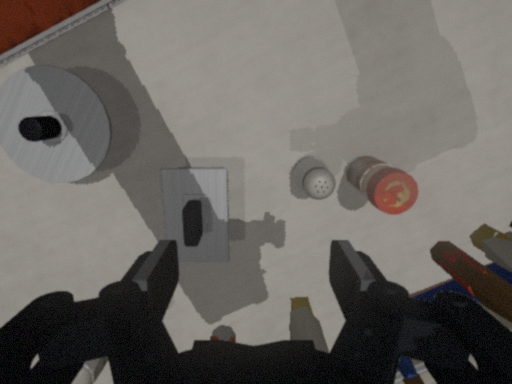

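View pics/scene1.png

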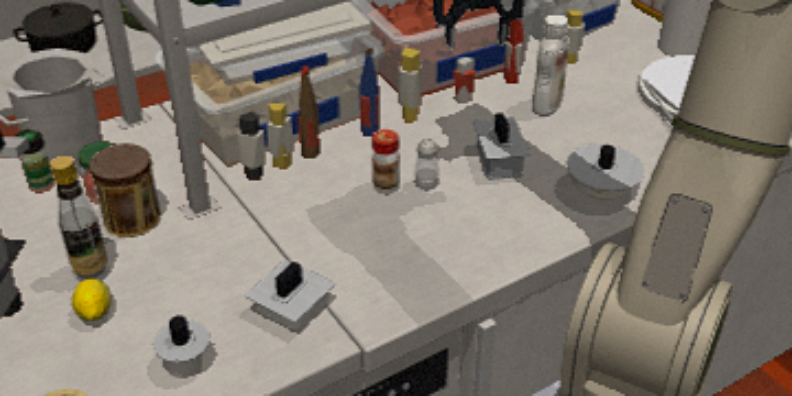

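All four lids look flat and seated: oblong lid on the pan (195,212 in the wrist view), and all four visible in the scene view. One last close look at the ramekin, before and after, with the predicted lid position for comparison.

```bash
python3 - <<'E'
from h import *
from workcell import snapshot
s=snapshot("scene");a=dict(np.load("scene0.npz"))["color"];b=s["color"]
c=lambda i:cv2.resize(i[245:295,135:190,::-1],None,fx=7,fy=7,interpolation=cv2.INTER_NEAREST)
cv2.imwrite("pics/ram.png",np.hstack([c(a),c(b)]))
s["z_map"]=s["z_map"];print("lid",end=" ");top(s,None,(.449,.381),.06,.049,.005)
s0=dict(np.load("scene0.npz"));print("rim",end=" ");top(s0,None,(.449,.381),.045,.045,.005)
t=snapshot("top");print("lid top",end=" ");top(t,None,(.449,.381),.06,.049,.006)
t0=dict(np.load("top0.npz"));print("rim top",end=" ");top(t0,None,(.449,.381),.045,.045,.006)
E
```

```text
lid 277 z 0.0504 mean [0.4353 0.3823] circ [0.4407 0.3799] d mm 75.8 rect [439.7 381.6] [70.7 71.5] ang 65.9
rim 102 z 0.0403 mean [0.4426 0.3835] circ [0.4419 0.3834] d mm 62.0 rect [441.5 383.5] [59.  55.8] ang 57.3
lid top 374 z 0.0494 mean [0.4467 0.3758] circ [0.4468 0.3761] d mm 75.3 rect [447.2 376.4] [70.6 73.4] ang 1.1
rim top 42 z 0.0376 mean [0.4483 0.3881] circ [0.4472 0.3786] d mm 59.6 rect [443.8 381.6] [57.8 43.2] ang 57.9
```

View pics/ram.png

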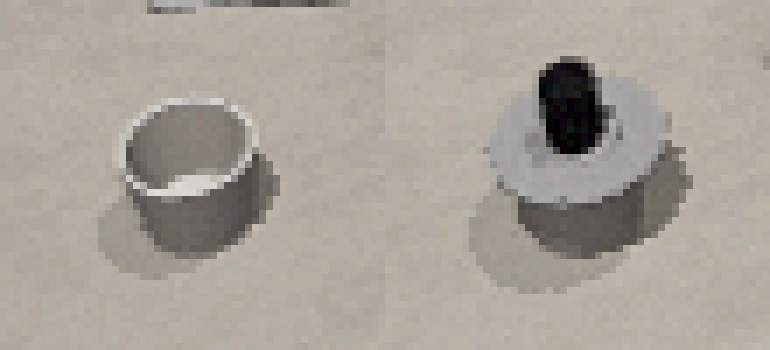

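The ramekin hasn't moved: its base is at row 256 in both halves. The lid is about 2–3 mm off its centre, well inside the 8 mm overhang, so I'm handing in.

```bash
python3 -c "
from workcell import job_done
print(job_done())"
```

```text
the job is handed in; nothing more can be done
None
```

All four lids are on their matching containers, placed in the order asked, flat and aligned; the least centred is the ramekin's, about 2–3 mm off with 8 mm of overhang, and the job is handed in at about 34 s of the 112 s allowed.

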